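# Put the misplaced screwdriver and the spanner back in their own slots

### The job

Somebody left the screwdriver in the spanner's slot of the tool rack. Lay it and the spanner that lies on the table to the right of the rack each in its own slot, the one whose tag shows its picture, without dropping them: level and right down in both notches, along the slot and centred on it (the screwdriver by its handle). Leave the brush in its slot and do not push the other things about.

Things in the scene. Friction and masses are not known exactly. Their poses are not given: they have to be found in the camera images.
- rack: Tool rack, fixed: a grey board 200 (x) x 250 (y) x 8 mm on the table, x = -140 to +60 mm, with three equal cradles side by side 85 mm apart, their slots along x, a sloping white picture tag at the near (-x) end of each. Origin on the table under the middle slot's centre; +x away from the tags. Which cradle is left, middle or right varies.
- slot_screwdriver: Screwdriver's cradle, free at the start. The colour picture on the sloping white tag at its near end shows a screwdriver (red handle, dark blade). This cradle is screwed to the rack's board and does not move. Origin: centre of its underside between the two posts, on the board 8 mm above the table; +x runs along the slot away from the tag, z up.
- slot_spanner: Spanner's cradle; at the start the screwdriver lies in it. The colour picture on the sloping white tag at its near end shows a dark grey spanner. This cradle is screwed to the rack's board and does not move. Origin: centre of its underside between the two posts, on the board 8 mm above the table; +x runs along the slot away from the tag, z up.
- slot_brush: Brush's cradle; the brush lies in it and stays. The colour picture on the sloping white tag at its near end shows a brush with a blue handle. This cradle is screwed to the rack's board and does not move. Origin: centre of its underside between the two posts, on the board 8 mm above the table; +x runs along the slot away from the tag, z up.
- slot_screwdriver_rest (a point): Centre of the screwdriver's slot on the notch floor (45 mm above the table), midway between the posts; axes as its cradle. Two black posts, 8 mm thick, 56 wide, stand at x = -40 and +40 mm (72 mm free between them for fingers), each with an open-topped notch 34 mm wide, walls to 68 mm above the table, flared at the top.
- slot_spanner_rest (a point): Centre of the spanner's slot on the notch floor (45 mm above the table), midway between the posts; axes as its cradle. Two black posts, 8 mm thick, 56 wide, stand at x = -40 and +40 mm (72 mm free between them for fingers), each with an open-topped notch 34 mm wide, walls to 68 mm above the table, flared at the top.
- screwdriver: Screwdriver with a red handle, 207 mm long, 75 g or so, lying flat. Its own y runs along it, +y to the handle's end, its own z up. Handle 26 mm wide, 27 high (y = -2 to +104 mm); thin blade to y = -103. Origin at underside level, blade end of the handle. At the start it lies in the spanner's slot, handle on both posts, handle's end towards the tags.
- screwdriver_mid (a point): Middle of the screwdriver's handle (y = +51 mm) at its underside; the place to grip and what belongs over the slot's centre. It stands 1 mm or less above the notch floor when the handle lies in a slot.
- spanner: Steel combination spanner, 154 mm long, 29 wide, 7 thick, about 78 g, lying flat on the table between the rack and the grey indicator cabinet (other tools far back behind the monitor are not meant). Its own y runs along it, +y to the open jaw, z up. Shank 10 mm wide, 5 mm thick, y = -57 to +48 mm; jaw 28 mm wide, ring 20 mm wide. Origin at the middle, underside.
- spanner_mid (a point): Middle of the spanner's shank (y = -3 mm), at the shank's underside, 1 mm above the surface the spanner lies on when flat on the table; the place to grip and what belongs over the slot's centre. In the slot the shank lies on the notch floor and the two heads hang outside the posts.
- brush: Flat brush with blue handle, 194x28x11 mm, lying in its own slot. Leave it.
- mouse: white computer mouse, 110x62x45 mm; bystander. Origin: centre of the underside.
- calculator: dark desk calculator, 122x68x13 mm; bystander. Origin: centre of the underside.
- date_stamp: hand stamp with a black grip, 26x48x68 mm; bystander. Origin: centre of the underside.
- red_tin: red sample tin, 55 mm across, 50 high; bystander. Origin: centre of the underside.
- white_tin: white sample tin, 68 mm across, 72 high; bystander. Origin: centre of the underside.
- rinse_bottle: white squeeze bottle with red cap and bent spout, 58x81x186 mm; bystander. Origin: centre of the underside.
- tape: roll of black tape, 59 mm across, 19 high; bystander. Origin: centre of the underside.

How it is judged:
By the outcome, as a careful person would: the job done as asked, in the order asked, and still so for the second after the job is handed in, with the robot touching nothing.
It also fails if it takes over 58 s, if anything falls off the work surface, if the arm or the gripper's body presses on something with over 40 N, if the wrist force passes 120 N, or if a joint passes its speed limit or range.

### The arm

A 6-joint arm with a two-finger parallel gripper is mounted at the origin on a cart in front of the work surface, level with it; the furniture and walls round the work are solid. World frame = base frame: x ahead of the robot, y to its left, z up, the work surface at z = 0. Lengths are in m, angles in rad, forces in N, time in s.
With the tool pointing down it reaches from about 0.425 to 0.95 m from the base axis. Payload 3.5 kg.
Tool frame: the origin (TCP) lies midway between the tips of the shut fingers; the grasp point (between the pads) lies 19 mm behind it; z points along the fingers, y is the direction in which the jaws open and shut (so a half turn about z gives the same grasp; the last joint's range is limited). The gripper opens to 85 mm and grips with 20 to 120 N. Pads are 22 mm wide; open, the fingers measure 114 mm over their backs; the gripper's body (76 mm by 85 mm) begins 54 mm behind the grasp point. The pads swing forward as they close: fully open they stand 13 mm farther back than shut.
Start: joints at [0.97, 0.286, 1.577, -0, 1.279, -0.15], TCP at [0.294, 0.608, 0.231] pointing down, gripper open.
Joint ranges: [-2.77, 2.77], [-0.9, 2.22], [0.21, 2.48], [-1.53, 4.67], [0.24, 2.81], [-2.84, 2.84]. Speed limits (rad/s): [2.79, 2.79, 3.14, 3.14, 3.14, 3.14].

### API

Orientations are given as a unit quaternion [w, x, y, z].
In Python, from workcell import robot, hand, planner, viewer, sign_off, readout gives the robot as it stands. Calls block until the motion is done:
- robot.goto(position, orientation): joint-space move of the TCP to a pose.
- robot.move_straight(position, rot=None, velocity=0.15, f_stop=None): straight line of the TCP; rot=None keeps the orientation; velocity is the mean speed in m/s. With f_stop (N) it stops when the force on the tool has changed by that much, and returns True; else False.
- robot.move_j(angles): joint-space move.
- hand.grip(opening, f_grip=None): opening from 0.0 (shut) to 1.0 (fully open); f_grip is the grip in N (None keeps the last); returns when the fingers have stopped.
- robot.pause(seconds).
- planner.inverse_kinematics(position, orientation): joint angles nearest the present ones, or None.
- viewer.camera(name): name is "side" or "top" or "wrist"; returns the picture (400x640x3 uint8, blue, green, red); there is no depth.
- viewer.calibration(name): a dict with "fx", "fy", "cx", "cy" (pixels), "world_from_camera" (4x4, takes a point from camera to world coordinates); the wrist camera has in their place "T_tool_cam" (4x4, takes a point from camera to tool coordinates, whose origin is the TCP and whose axes are the flange's). Camera axes: x right, y down, z forward; pixel columns grow to the right and rows downward; lengths in m; the calibration is good to about 2 mm. A picture is of the moment at which its call begins: read the wrist's pose just before it. calibration takes no time and is no camera call.
A pose or a line that the arm cannot do raises robot.Unreachable and nothing moves.
- sign_off(): hands the job in, once; it reports no verdict.
Readings, each from a call of its own:
- readout.current_t(): time.
- readout.current_joint_pos(): joint angles.
- readout.current_joint_vel(): joint speeds.
- readout.current_tau(): joint torques, N m.
- readout.current_eef_pos(): TCP position.
- readout.current_tool_rot(): TCP orientation.
- readout.current_force(): force on the tool from outside, world axes, zero at the start.
- readout.current_moment(): the same for the moment, N m.
- readout.current_finger_gap(): opening from 0.0 (shut) to 1.0 (fully open).
Only numpy, scipy, OpenCV 4.12 (cv2) and the standard library are available. Lean on these libraries where they do the work, as an engineer would, in place of code of your own. Each camera call takes 0.05 s, during which the arm holds its last target.

## Working session

There is one attempt and no reset: what is moved stays moved. The work goes in short steps, each a Python script; the robot and the scene stay as the last script left them, time stands still between calls to the robot, and variables do not carry over. Pictures are saved under pics/ and viewed, and the job is handed in when it is done.

```bash
ls; mkdir -p pics
python3 - <<'E'
from workcell import robot, hand, planner, viewer, sign_off, readout
import cv2
for n in ["top","side","wrist"]:
    im=viewer.camera(n); cv2.imwrite(f"pics/{n}0.png",im); print(n,viewer.calibration(n))
print(readout.current_t(),readout.current_eef_pos(),readout.current_tool_rot())
E
```

```text
pics
top {'fx': 434.9559875485235, 'fy': 434.9559875485235, 'cx': 312.47718200789245, 'cy': 202.41308530707806, 'world_from_camera': array([[-0.00355157, -0.99297374,  0.11828164,  0.39912372],
       [-0.99960529,  0.00682165,  0.02725323, -0.02128354],
       [-0.02786862, -0.11813816, -0.99260602,  1.40940557],
       [ 0.        ,  0.        ,  0.        ,  1.        ]])}
side {'fx': 395.6437191937198, 'fy': 395.6437191937198, 'cx': 322.6356864368255, 'cy': 194.05542492062625, 'world_from_camera': array([[-0.99382069, -0.08130988,  0.07555887,  0.46472832],
       [-0.10989668,  0.62515929, -0.77272154,  1.18811997],
       [ 0.01559357, -0.77625032, -0.63023193,  1.03067422],
       [ 0.        ,  0.        ,  0.        ,  1.        ]])}
wrist {'fx': 311.78214630998326, 'fy': 311.78214630998326, 'cx': 314.47066746846326, 'cy': 201.03241304866356, 'T_tool_cam': array([[-1.53718397e-03, -9.44707264e-01, -3.27911303e-01,
         8.46247882e-02],
       [ 9.99998815e-01, -1.47993019e-03, -4.24143184e-04,
         3.59904045e-04],
       [-8.45946909e-05, -3.27911567e-01,  9.44708419e-01,
        -1.43583937e-01],
       [ 0.00000000e+00,  0.00000000e+00,  0.00000000e+00,
         1.00000000e+00]])}
0.15 [0.2937658  0.60715368 0.23022791] [-3.58035906e-04  2.23504560e-01  9.74702439e-01 -8.59082822e-04]
```

View pics/top0.png

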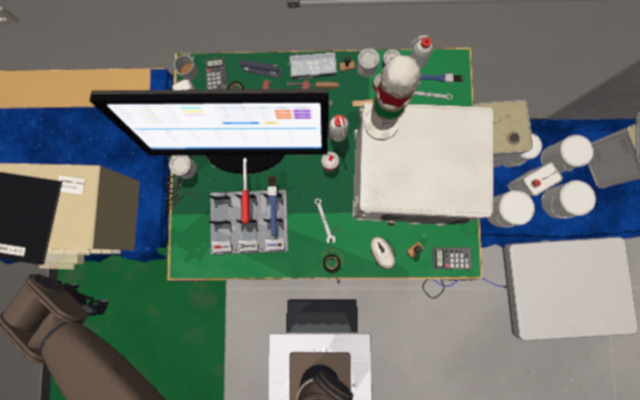

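View pics/side0.png

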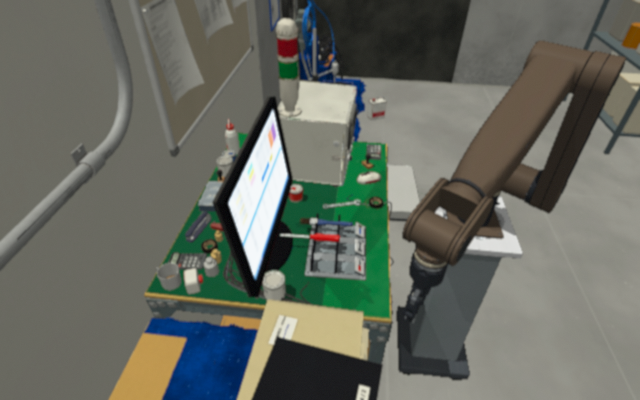

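View pics/wrist0.png

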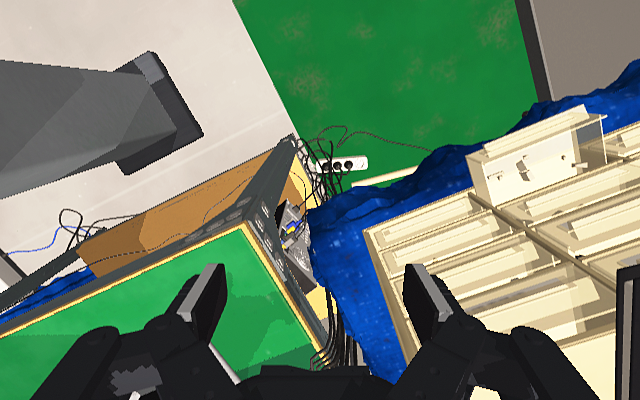

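Screwdriver lies in the middle slot, brush in the right one (y−), spanner at about (324,220) between rack and cabinet. I'll zoom in and cast rays.

```bash
cat > h.py <<'E'
import numpy as np, cv2
from workcell import robot, hand, planner, viewer, sign_off, readout
from scipy.spatial.transform import Rotation as R
def T_of(name,pose=None):
    c=viewer.calibration(name)
    if name!="wrist": return c,c["world_from_camera"]
    p,q=pose
    T=np.eye(4);T[:3,:3]=R.from_quat([q[1],q[2],q[3],q[0]]).as_matrix();T[:3,3]=p
    return c,T@c["T_tool_cam"]
def cast(name,px,z,pose=None):
    c,T=T_of(name,pose); px=np.atleast_2d(np.array(px,float))
    d=np.c_[(px[:,0]-c["cx"])/c["fx"],(px[:,1]-c["cy"])/c["fy"],np.ones(len(px))]@T[:3,:3].T
    o=T[:3,3]; return o+d*((z-o[2])/d[:,2])[:,None]
def proj(name,P,pose=None):
    c,T=T_of(name,pose); P=np.atleast_2d(P)
    q=(P-T[:3,3])@T[:3,:3]
    return np.c_[c["fx"]*q[:,0]/q[:,2]+c["cx"],c["fy"]*q[:,1]/q[:,2]+c["cy"]]
def quat(yaw):  # tool down, tool y axis at world angle yaw+90deg... tool x at angle yaw
    c,s=np.cos(yaw),np.sin(yaw)
    M=np.array([[c,s,0],[s,-c,0],[0,0,-1.0]])
    x,y,z,w=R.from_matrix(M).as_quat(); return [w,x,y,z]
def snap(fn):
    pose=(readout.current_eef_pos(),readout.current_tool_rot()); im=viewer.camera("wrist")
    cv2.imwrite(fn,im); return im,pose
E
python3 - <<'E'
from h import *
im=cv2.imread("pics/top0.png"); cv2.imwrite("pics/topz.png",cv2.resize(im[140:280,160:360],None,fx=4,fy=4,interpolation=cv2.INTER_CUBIC))
im=cv2.imread("pics/side0.png"); cv2.imwrite("pics/sidez.png",cv2.resize(im[90:300,200:400],None,fx=2.8,fy=2.8,interpolation=cv2.INTER_CUBIC))
print(cast("top",[[211,192],[286,191],[211,252],[287,251]],0.008))
print(cast("top",[[318,201],[331,240],[332,263],[330,160]],0.003))
print(cast("top",[[245,222],[244,160]],0.07))
q=readout.current_tool_rot();print(R.from_quat([q[1],q[2],q[3],q[0]]).as_matrix())
E
```

```text
[[0.60276589 0.34971012 0.008     ]
 [0.60420119 0.10345346 0.008     ]
 [0.4074051  0.34498091 0.008     ]
 [0.40968715 0.09952712 0.008     ]]
[[ 5.71226954e-01 -6.83352089e-04  3.00000000e-03]
 [ 4.44400544e-01 -4.19116697e-02  3.00000000e-03]
 [ 3.71013485e-01 -4.44798446e-02  3.00000000e-03]
 [ 7.06927314e-01 -4.08752028e-02  3.00000000e-03]]
[[0.49903571 0.22491361 0.07      ]
 [0.6948806  0.23099272 0.07      ]]
[[-9.00091167e-01  4.35700265e-01 -1.08197480e-03]
 [ 4.35701495e-01  9.00089947e-01 -1.51465493e-03]
 [ 3.13939085e-04 -1.83474556e-03 -9.99998268e-01]]
```

View pics/topz.png

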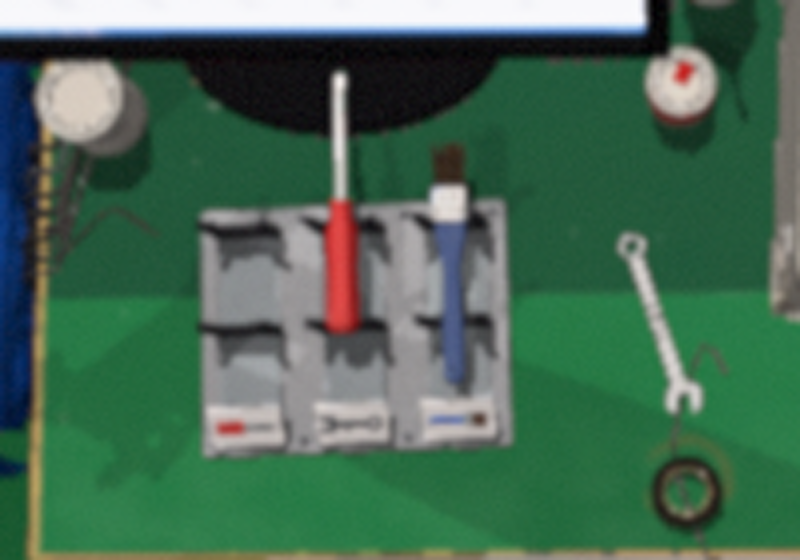

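View pics/sidez.png

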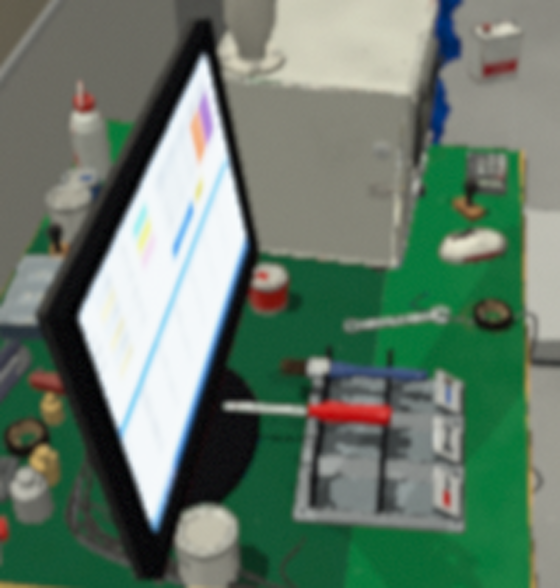

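Run:
```python
from h import *
def tri(a,b):
    P=[]
    for n in("top","side"):
        c,T=T_of(n); Ti=np.linalg.inv(T)[:3]; K=np.array([[c["fx"],0,c["cx"]],[0,c["fy"],c["cy"]],[0,0,1]]);P.append(K@Ti)
    X=cv2.triangulatePoints(P[0],P[1],np.array(a,float).reshape(2,1),np.array(b,float).reshape(2,1))
    return (X[:3]/X[3]).ravel()
print("mon LR",tri([327,153.7],[292,181]),"LL",tri([131,154],[254,293]))
print("tip",tri([160+340/4,140+73/4],[200+225/2.8,90+405/2.8]),"end",tri([160+342/4,140+330/4],[200+390/2.8,90+412/2.8]))
for p in ([0.545,0.265],[0.51,-0.02]):
    print(planner.inverse_kinematics([*p,0.25],quat(np.pi)))
# handle mask
im=cv2.imread("pics/top0.png"); b,g,r=[im[...,i].astype(int) for i in range(3)]
m=((r-g>90)&(r-b>90)).astype(np.uint8); m[:180]=0;m[240:]=0;m[:,:230]=0;m[:,260:]=0
ys,xs=np.nonzero(m);print(xs.min(),xs.max(),ys.min(),ys.max(),cast("top",[[xs.mean(),ys.mean()]],0.062))
```

```text
mon LR [ 0.70682825 -0.0305692   0.0902018 ] LL [0.7018136  0.55493466 0.15283789]
tip [0.70360469 0.23095632 0.05349203] end [0.49831033 0.22498685 0.06093722]
[ 2.85300445e-01  1.22039501e-01  1.73370804e+00 -4.44089210e-16
  1.28584511e+00 -1.28549588e+00]
[-2.38197662e-01 -9.69906773e-02  1.95496999e+00 -4.44089210e-16
  1.28361334e+00 -1.80899399e+00]
241 248 190 222 [[0.54737286 0.22753685 0.062     ]]
```

Tags read: left (y≈0.31) screwdriver, middle spanner, right brush. The blade tip (x≈0.70) is close to the monitor, so I'll pull it back when lifting. Next, a wrist view over the rack.

Run:
```python
from h import *
robot.goto([0.51,0.25,0.25],quat(np.pi))
im,pose=snap("pics/w1.png"); print(pose,readout.current_t())
np.savez("w1.npz",p=pose[0],q=pose[1])
```

```text
(array([0.5097873 , 0.2506305 , 0.25002052]), array([-2.15567405e-05, -2.85131292e-04,  9.99999944e-01,  1.71167853e-04])) 1.7417
```

View pics/w1.png

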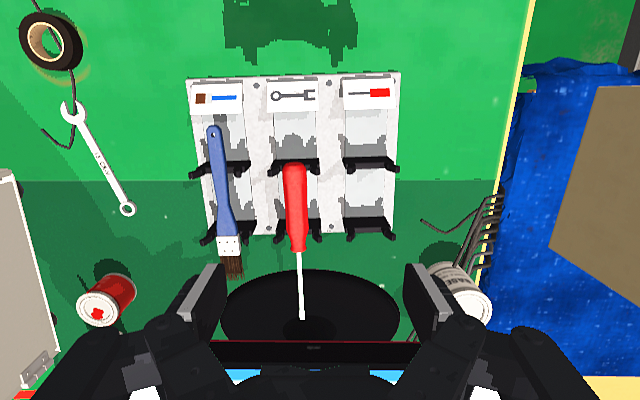

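The wrist view shows the whole rack (columns 190–400, rows 75–235), screwdriver at (295,205), empty screwdriver slot at (370,195), spanner from (73,112) to (128,208). Measuring now.

Run:
```python
from h import *
d=np.load("w1.npz"); pose=(d["p"],d["q"])
im=cv2.imread("pics/w1.png"); hsv=cv2.cvtColor(im,cv2.COLOR_BGR2HSV)
b,g,r=[im[...,i].astype(int) for i in range(3)]
m=((r-g>80)&(r-b>80)).astype(np.uint8); m[:150]=0;m[265:]=0;m[:,:275]=0;m[:,:][:, 320:]=0
c=max(cv2.findContours(m,0,1)[0],key=cv2.contourArea); P=c.reshape(-1,2)
W=cast("wrist",P,0.0585,pose)
print("handle rect",cv2.minAreaRect(W[:,:2].astype(np.float32)), W.min(0),W.max(0))
# row-wise centres
for row in (175,190,205,220,235,245):
    xs=np.nonzero(m[row])[0]; e=cast("wrist",[[xs.min()-.5,row],[xs.max()+.5,row]],0.0585,pose); print(row,xs.min(),xs.max(),e.mean(0)[:2],e[1,1]-e[0,1])
# spanner: low saturation
s=((hsv[...,1]<70)&(hsv[...,2]>110)).astype(np.uint8); s[:95]=0;s[222:]=0;s[:,:50]=0;s[:,140:]=0
c=max(cv2.findContours(s,0,1)[0],key=cv2.contourArea); W=cast("wrist",c.reshape(-1,2),0.004,pose)
print("spanner rect",cv2.minAreaRect(W[:,:2].astype(np.float32)))
# board
w=((hsv[...,0]>40)&(hsv[...,0]<80)&(hsv[...,1]>80)).astype(np.uint8)
cv2.imwrite("pics/z1.png",cv2.resize(im[60:250,180:410],None,fx=3.4,fy=3.1,interpolation=cv2.INTER_NEAREST))
```

```text
handle rect ((0.5515942573547363, 0.22970443964004517), (0.11044784635305405, 0.026413315907120705), 1.9043980836868286) [0.49655821 0.21506958 0.0585    ] [0.60668751 0.2432887  0.0585    ]
175 283 306 [0.5111449  0.22881019] 0.02653502380828443
190 284 306 [0.5284872  0.22899116] 0.025848850542506324
205 285 306 [0.54641122 0.2291782 ] 0.02513966105290752
220 286 307 [0.56494732 0.22995273] 0.025568503548156096
235 289 306 [0.58412678 0.23075411] 0.021282734199235626
245 291 305 [0.59728701 0.23110462] 0.017943202715769796
spanner rect ((0.506905198097229, -0.0207456573843956), (0.15502673387527466, 0.030938589945435524), 16.686128616333008)
```

View pics/z1.png

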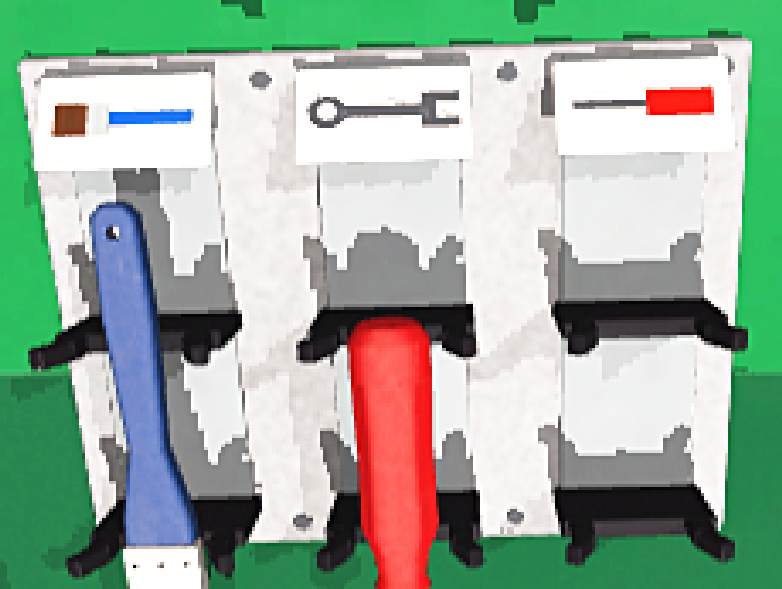

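Run:
```python
from h import *
d=np.load("w1.npz"); pose=(d["p"],d["q"])
f=lambda L:np.array([[180+x/3.4,60+y/3.1] for x,y in L])
C=cast("wrist",f([(20,62),(750,40),(722,532),(105,540)]),0.008,pose);print(C[:,:2].round(4));m=C.mean(0)
print("centre",m, "yaws",np.degrees(np.arctan2(*(C[1]-C[0])[:2]*[-1,1])),np.degrees(np.arctan2(*(C[2]-C[3])[:2]*[-1,1])),np.degrees(np.arctan2(*(C[2]-C[1])[1::-1])),np.degrees(np.arctan2(*(C[3]-C[0])[1::-1])))
# outer tops of post walls z=.068 (x= +44 / -36 faces)
Pt=cast("wrist",f([(305,358),(470,354),(333,562),(480,562),(570,352),(747,345),(568,560),(732,556),(32,366),(205,360),(68,572),(232,570)]),0.068,pose)
print(Pt[:,:2].round(4))
```

```text
[[0.4112 0.1027]
 [0.4039 0.3497]
 [0.6031 0.3564]
 [0.6067 0.11  ]]
centre [0.50623581 0.22968223 0.008     ] yaws 1.7040712294834301 0.8318611253327955 1.9235177678123896 2.1539960578543007
[[0.5092 0.2028]
 [0.5078 0.2549]
 [0.5876 0.2085]
 [0.5877 0.2586]
 [0.5072 0.2865]
 [0.5047 0.3421]
 [0.5869 0.2885]
 [0.5853 0.3442]
 [0.512  0.1161]
 [0.5099 0.1711]
 [0.5917 0.1178]
 [0.5909 0.1739]]
```

Rack yaw ≈1.9°, spanner-slot centre ≈(0.545,0.231), screwdriver slot ≈(0.542,0.316), handle middle ≈(0.5505,0.2295); widths and spacings agree with the given sizes. Grasping the screwdriver.

Run:
```python
from h import *
yaw=np.radians(1.9); q=quat(np.pi+yaw)
hand.grip(0.72,40)
robot.goto([0.5505,0.2295,0.13],q)
print(robot.move_straight([0.5505,0.2295,0.04],velocity=0.08,f_stop=8),readout.current_eef_pos())
hand.grip(0.0,40)
print(readout.current_finger_gap(),readout.current_eef_pos(),readout.current_force(),readout.current_t())
# lift 6 mm, then up and back
print(robot.move_straight([0.5505,0.2295,0.046],velocity=0.03))
robot.move_straight([0.5245,0.2287,0.065],velocity=0.08)
robot.move_straight([0.5155,0.2284,0.10],velocity=0.1)
print(readout.current_finger_gap(),readout.current_eef_pos(),readout.current_force(),readout.current_t())
im,pose=snap("pics/w2.png"); np.savez("w2.npz",p=pose[0],q=pose[1])
cv2.imwrite("pics/side2.png",cv2.resize(viewer.camera("side")[90:300,200:400],None,fx=2.8,fy=2.8))
```

```text
False [0.55108351 0.22963812 0.0407296 ]
0.3136493424954451 [0.55094121 0.22961272 0.04060699] [-0.28765145 -0.26699408  2.88048064] 4.3583
False
0.3056457650691029 [0.51572773 0.22842219 0.10026239] [ 0.02148386 -0.32602903 -0.47817122] 5.7667
```

View pics/w2.png

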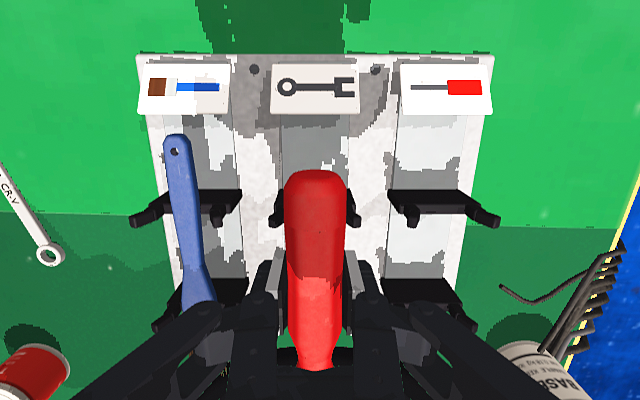

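View pics/side2.png

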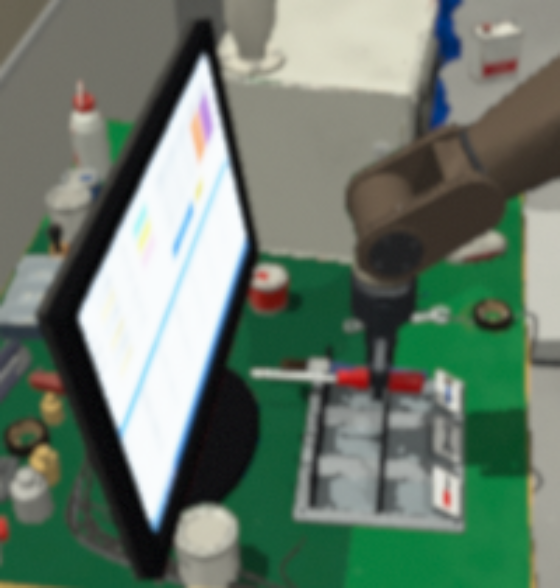

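Held level, gap ≈26 mm. Check the handle end relative to the grip, then place.

Run:
```python
from h import *
d=np.load("w2.npz"); pose=(d["p"],d["q"])
e=cast("wrist",[[315,169.5]],0.112,pose)[0]; print("end",e,"mid-tcp",e[0]+0.053-pose[0][0])
Pt=cast("wrist",[[390,222],[497,226],[388,212],[130,226],[239,228]],0.068,pose);print(Pt[:,:2])
C=cast("wrist",[[136.5,55],[494,53]],0.008,pose);print(C)
```

```text
end [0.46260045 0.22717921 0.112     ] mid-tcp -0.00012728265877059997
[[0.50444489 0.27446644]
 [0.50502546 0.34043725]
 [0.49795039 0.27252983]
 [0.51214047 0.1151895 ]
 [0.5113708  0.18202136]]
[[0.41067844 0.1027262  0.008     ]
 [0.40165757 0.3484606  0.008     ]]
```

Run:
```python
from h import *
X,Y=0.5425,0.3155
robot.move_straight([X-0.03,Y-0.001,0.10],rot=quat(np.pi+np.radians(2.0)),velocity=0.12)
robot.move_straight([X-0.005,Y,0.058],velocity=0.08)
robot.move_straight([X,Y,0.0455],velocity=0.04)
print(readout.current_eef_pos(),readout.current_force())
print(robot.move_straight([X,Y,0.0385],velocity=0.015,f_stop=4))
print(readout.current_eef_pos(),readout.current_force(),readout.current_finger_gap(),readout.current_t())
im,pose=snap("pics/w3.png")
cv2.imwrite("pics/side3.png",cv2.resize(viewer.camera("side")[90:300,200:400],None,fx=2.8,fy=2.8))
```

```text
[0.5423426  0.3154296  0.04516619] [ 0.56957855  0.16465364 -0.27349552]
True
[0.54276071 0.31563748 0.04062872] [-0.0695501  -0.51480262  4.30452952] 0.3127113782217116 8.375
```

View pics/w3.png

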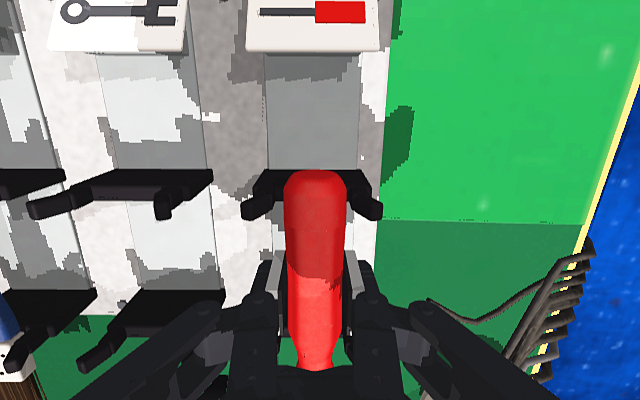

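View pics/side3.png

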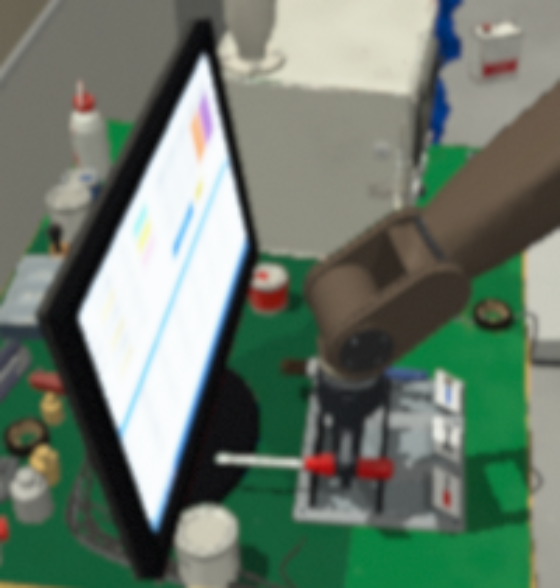

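Seated with contact at the same TCP height as at pick-up, handle between the post tips (cols 284–346 vs 243–382). Release and look from above.

Run:
```python
from h import *
hand.grip(0.7)
robot.move_straight([0.5428,0.3156,0.14],velocity=0.12)
# viewing pose on the way to the spanner
robot.goto([0.51,0.20,0.25],quat(np.pi+np.radians(2)))
im,pose=snap("pics/w4.png"); np.savez("w4.npz",p=pose[0],q=pose[1]);print(pose,readout.current_t())
b,g,r=[im[...,i].astype(int) for i in range(3)]
m=((r-g>80)&(r-b>80)).astype(np.uint8); m[:150]=0;m[265:]=0;m[:,:330]=0
c=max(cv2.findContours(m,0,1)[0],key=cv2.contourArea); P=c.reshape(-1,2); W=cast("wrist",P,0.0585,pose)
print("handle rect",cv2.minAreaRect(W[:,:2].astype(np.float32)), W.min(0),W.max(0))
cv2.imwrite("pics/z4.png",cv2.resize(im[60:260,230:460],None,fx=3.4,fy=3,interpolation=cv2.INTER_NEAREST))
```

```text
(array([0.50958463, 0.20015924, 0.24864005]), array([-8.64973417e-04, -1.72224867e-02,  9.99851299e-01,  1.34071747e-04])) 10.625
handle rect ((0.5443311333656311, 0.3163723945617676), (0.10909286886453629, 0.027947047725319862), 1.8833034038543701) [0.48964936 0.3011631  0.0585    ] [0.5987406  0.33036025 0.0585    ]
```

View pics/w4.png

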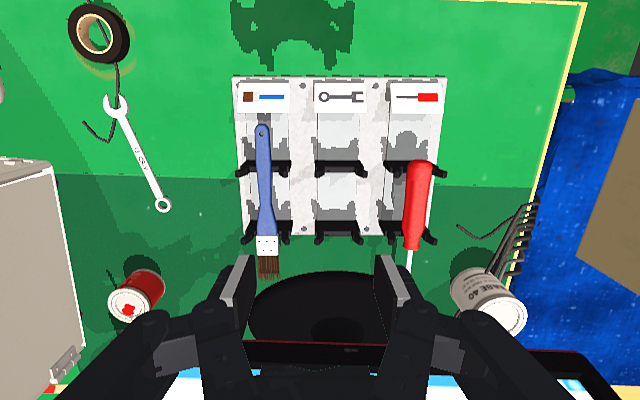

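View pics/z4.png

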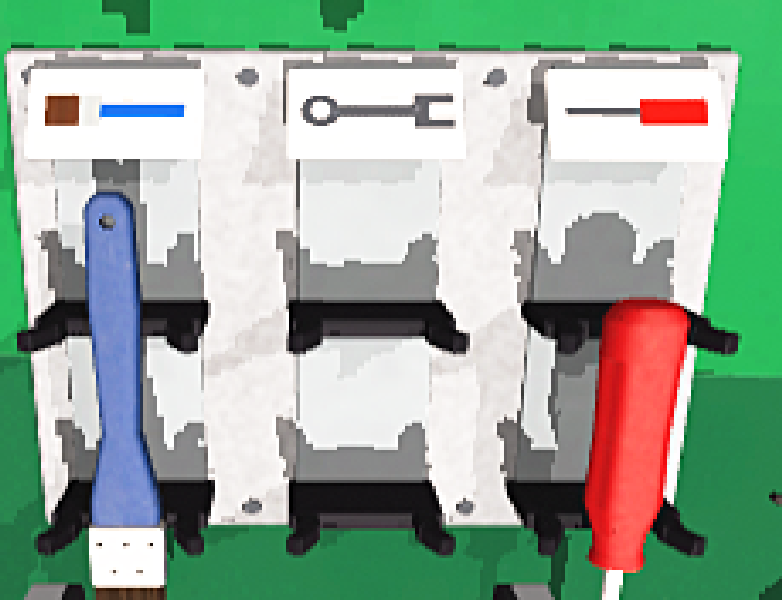

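Screwdriver lies along its slot, seated. Now the spanner and a second measurement of the empty spanner slot.

Run:
```python
from h import *
d=np.load("w4.npz"); pose=(d["p"],d["q"]); im=cv2.imread("pics/w4.png"); hsv=cv2.cvtColor(im,cv2.COLOR_BGR2HSV)
f=lambda L:np.array([[230+x/3.4,60+y/3.0] for x,y in L])
C=cast("wrist",f([(5,53),(738,54),(692,525),(45,525)]),0.008,pose)[:,:2];print(C.round(4),C.mean(0))
Pt=cast("wrist",f([(290,353),(469,352),(288,553),(453,552)]),0.068,pose)[:,:2];print("middle tips",Pt.round(4),Pt.mean(0))
for wn,box in (("w4",(85,225,90,180)),("w1",(95,222,50,140))):
    d=np.load(wn+".npz"); pose=(d["p"],d["q"]); im=cv2.imread(f"pics/{wn}.png"); hsv=cv2.cvtColor(im,cv2.COLOR_BGR2HSV)
    s=((hsv[...,1]<90)&(hsv[...,2]>90)).astype(np.uint8); t=np.zeros_like(s); a,b,c0,d0=box; t[a:b,c0:d0]=s[a:b,c0:d0]
    c=max(cv2.findContours(t,0,1)[0],key=cv2.contourArea); W=cast("wrist",c.reshape(-1,2),0.004,pose)[:,:2]
    mm=np.zeros_like(t);cv2.drawContours(mm,[c],-1,1,-1); ys,xs=np.nonzero(mm)
    A=cast("wrist",np.c_[xs,ys],0.004,pose)[:,:2]
    (cx,cy),sz,an=cv2.minAreaRect(W.astype(np.float32)); u=np.array([np.cos(np.radians(an)),np.sin(np.radians(an))])
    if sz[1]>sz[0]: u=np.array([-u[1],u[0]])
    if u[0]<0:u=-u
    for k in range(3):
        l=(A-[cx,cy])@u; sh=A[np.abs(l-0.003)<0.035]
        vx,vy,x0,y0=cv2.fitLine(sh.astype(np.float32),cv2.DIST_HUBER,0,.001,.001).ravel(); u=np.array([vx,vy])*np.sign(vx)
    p0=np.array([x0,y0]); l=(A-p0)@u; mid=p0+u*((l.min()+l.max())/2)
    n=(sh-p0)@[-u[1],u[0]]
    print(wn,"rect",cx,cy,sz,an,"axis",np.degrees(np.arctan2(u[1],u[0])),"origin",mid,"len",np.ptp(l),"shank w",np.ptp(n),"grip",mid+0.003*u)
```

```text
[[0.4115 0.1019]
 [0.4037 0.3492]
 [0.6014 0.3649]
 [0.6099 0.1071]] [0.5066059  0.23078148]
middle tips [[0.5108 0.2013]
 [0.5086 0.2577]
 [0.5902 0.2033]
 [0.588  0.2594]] [0.54938938 0.23044302]
w4 rect 0.5038735866546631 -0.017880726605653763 (0.1610458493232727, 0.030729448422789574) 20.008041381835938 axis 18.503258 origin [ 0.50422784 -0.01926038] len 0.16147539745698286 shank w 0.012360507010108504 grip [ 0.50707276 -0.0183083 ]
w1 rect 0.5058936476707458 -0.021034371107816696 (0.1586921364068985, 0.030940506607294083) 16.708730697631836 axis 18.278296 origin [ 0.50532459 -0.01890301] len 0.15843070940146264 shank w 0.013212504606023563 grip [ 0.50817322 -0.01796211]
```

Run:
```python
from h import *
d=np.load("w4.npz"); pose=(d["p"],d["q"])
print("cabinet base",cast("wrist",[[85,372],[63,215],[52,160]],0.0,pose), "top", cast("top",[[357,216],[371,107]],0.25))
robot.goto([0.505,-0.019,0.19],quat(np.pi+np.radians(18.4)))
im,pose=snap("pics/w5.png"); np.savez("w5.npz",p=pose[0],q=pose[1]);print(pose,readout.current_t())
```

```text
cabinet base [[ 0.86994178 -0.16467831  0.        ]
 [ 0.59190958 -0.13704867  0.        ]
 [ 0.51651235 -0.13373223  0.        ]] top [[ 0.49996202 -0.10814469  0.25      ]
 [ 0.80010199 -0.15119617  0.25      ]]
(array([ 0.50518793, -0.01812499,  0.18947443]), array([-3.81821069e-04, -1.60013550e-01,  9.87114626e-01,  4.83252468e-04])) 11.5833
```

View pics/w5.png

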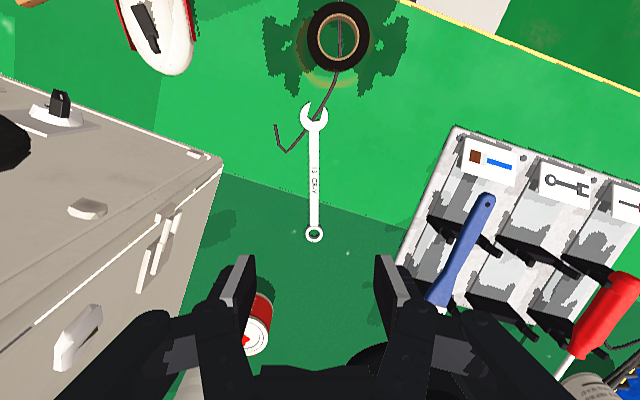

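Run:
```python
from h import *
d=np.load("w5.npz"); pose=(d["p"],d["q"]); im=cv2.imread("pics/w5.png"); hsv=cv2.cvtColor(im,cv2.COLOR_BGR2HSV)
s=((hsv[...,1]<60)&(hsv[...,2]>120)).astype(np.uint8); t=np.zeros_like(s); t[95:250,292:335]=s[95:250,292:335]
c=max(cv2.findContours(t,0,1)[0],key=cv2.contourArea)
mm=np.zeros_like(t);cv2.drawContours(mm,[c],-1,1,-1); ys,xs=np.nonzero(mm); print(xs.min(),xs.max(),ys.min(),ys.max())
A=cast("wrist",np.c_[xs,ys],0.005,pose)[:,:2]
sh=A[(ys>140)&(ys<215)]
vx,vy,x0,y0=cv2.fitLine(sh.astype(np.float32),cv2.DIST_HUBER,0,.001,.001).ravel(); u=np.array([vx,vy])*np.sign(vx)
p0=np.array([x0,y0]); l=(A-p0)@u; mid=p0+u*((l.min()+l.max())/2); n=(sh-p0)@[-u[1],u[0]]
print("axis",np.degrees(np.arctan2(u[1],u[0])),"origin",mid,"len",np.ptp(l),"w",np.ptp(n),"grip",mid+0.003*u)
```

```text
300 327 102 241
axis 18.58658 origin [ 0.50677523 -0.0182852 ] len 0.15448211267322498 w 0.010138020129185635 grip [ 0.50961876 -0.01732898]
```

Length 154.5 mm and shank 10.1 mm match; grip at (0.5096,-0.0173), axis 18.6°.

Run:
```python
from h import *
q=quat(np.pi+np.radians(18.5)); X,Y=0.5096,-0.0173
hand.grip(0.5)
robot.move_straight([X,Y,0.03],rot=q,velocity=0.12)
print(robot.move_straight([X,Y,0.003],velocity=0.03,f_stop=6),readout.current_eef_pos(),readout.current_force())
hand.grip(0.0,50)
p=readout.current_eef_pos();print(readout.current_finger_gap(),p,readout.current_force(),readout.current_t())
robot.move_straight([X,Y,0.02],velocity=0.03)
robot.move_straight([X,Y,0.13],velocity=0.15)
print(readout.current_finger_gap(),readout.current_eef_pos(),readout.current_force())
im,pose=snap("pics/w6.png"); np.savez("w6.npz",p=pose[0],q=pose[1])
cv2.imwrite("pics/side6.png",cv2.resize(viewer.camera("side")[90:300,200:400],None,fx=2.8,fy=2.8))
```

```text
False [ 0.50978273 -0.01735057  0.00316373] [ 0.23391801 -0.57053643 -0.48656172]
0.08990528288612042 [ 0.50986437 -0.01736963  0.00337846] [-0.11018408  0.22733366  2.31327142] 14.8417
0.09094667168110238 [ 0.50875674 -0.01712771  0.12888922] [-0.21262707 -0.25193863 -1.05201627]
```

View pics/w6.png

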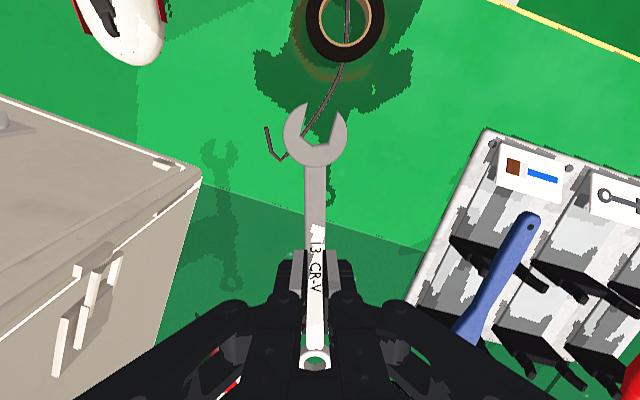

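View pics/side6.png

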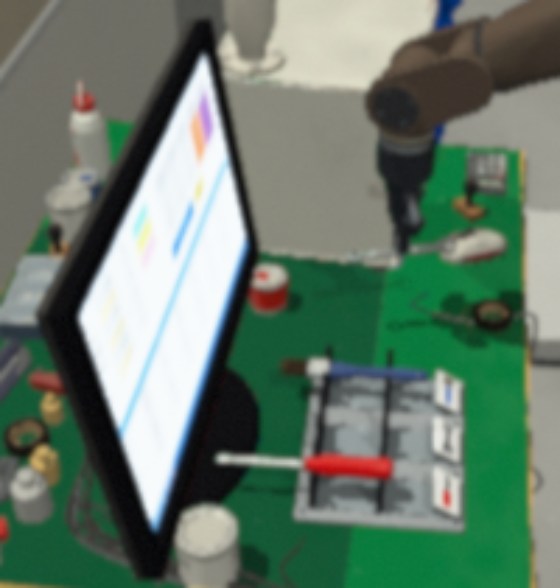

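Run:
```python
from h import *
d=np.load("w6.npz"); pose=(d["p"],d["q"]); im=cv2.imread("pics/w6.png"); hsv=cv2.cvtColor(im,cv2.COLOR_BGR2HSV)
s=((hsv[...,1]<60)&(hsv[...,2]>90)).astype(np.uint8); t=np.zeros_like(s); t[98:245,280:352]=s[98:245,280:352]
c=max(cv2.findContours(t,0,1)[0],key=cv2.contourArea)
mm=np.zeros_like(t);cv2.drawContours(mm,[c],-1,1,-1); ys,xs=np.nonzero(mm)
zt=pose[0][2]+0.002
A=cast("wrist",np.c_[xs,ys],zt,pose)[:,:2]; sh=A[(ys>175)&(ys<240)]
vx,vy,x0,y0=cv2.fitLine(sh.astype(np.float32),cv2.DIST_HUBER,0,.001,.001).ravel(); u=np.array([vx,vy])*np.sign(vx)
q=pose[1];M=R.from_quat([q[1],q[2],q[3],q[0]]).as_matrix()
tx=-M[:2,0]; print("axis",np.degrees(np.arctan2(u[1],u[0])),"tool",np.degrees(np.arctan2(tx[1],tx[0])))
print("jaw tip dist",((A-pose[0][:2])@u).min(),"lateral",(sh-pose[0][:2])@[-u[1],u[0]]@np.ones(len(sh))/len(sh),"shank w",np.ptp((sh-sh.mean(0))@[-u[1],u[0]]))
print("tool z",M[:,2])
```

```text
axis 18.016073 tool 18.498166775023158
jaw tip dist -0.08228408805245918 lateral 4.019135952697852e-05 shank w 0.010374682616018413
tool z [-2.06034349e-03  4.56322106e-04 -9.99997773e-01]
```

Spanner is held firmly, aligned within 0.5° of the tool, jaw tip 82 mm from the TCP (80 expected). Place it.

Run:
```python
from h import *
q=quat(np.pi+np.radians(2.2)); X,Y=0.5463,0.2308
robot.move_straight([X,Y,0.135],rot=q,velocity=0.13)
robot.move_straight([X,Y,0.085],velocity=0.08)
im,pose=snap("pics/w7.png"); np.savez("w7.npz",p=pose[0],q=pose[1])
print(readout.current_eef_pos(),readout.current_finger_gap(),readout.current_t())
```

```text
[0.54683313 0.23094997 0.0855784 ] 0.08971665849170433 19.45
```

View pics/w7.png

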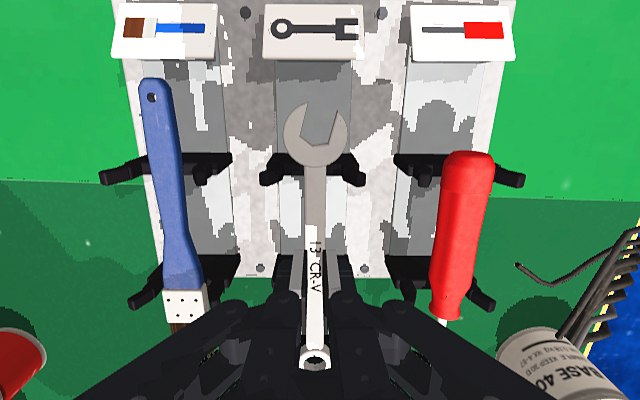

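Shank (col ≈315) is centred between the near post's tips (262–365). Lowering.

Run:
```python
from h import *
X,Y=0.5463,0.2308
robot.move_straight([X,Y,0.053],velocity=0.06)
print(readout.current_force(),readout.current_eef_pos())
print(robot.move_straight([X,Y,0.0445],velocity=0.012,f_stop=3))
print(readout.current_eef_pos(),readout.current_force(),readout.current_moment(),readout.current_finger_gap(),readout.current_t())
im,pose=snap("pics/w8.png"); np.savez("w8.npz",p=pose[0],q=pose[1])
cv2.imwrite("pics/side8.png",cv2.resize(viewer.camera("side")[160:290,260:380],None,fx=5,fy=4.5))
```

```text
[ 0.14598049  0.23655096 -1.1414432 ] [0.54629109 0.23079226 0.05279085]
True
[0.5464623  0.23084225 0.04774944] [0.16155492 0.09417707 3.68380376] [-0.026164    0.04322699 -0.02426372] 0.08701240328027839 20.6417
```

View pics/w8.png

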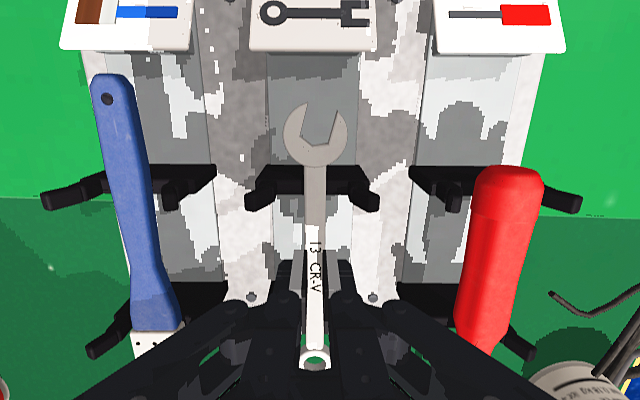

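View pics/side8.png

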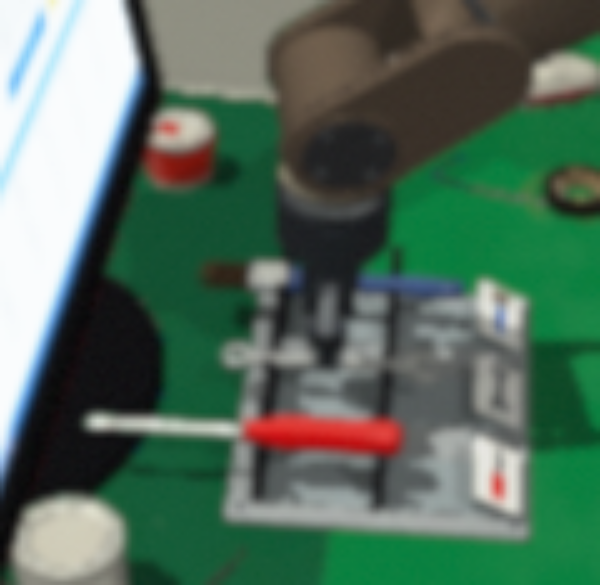

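Contact at TCP z 0.0477, against 0.0474 expected. Release, retreat, inspect.

Run:
```python
from h import *
hand.grip(0.4)
robot.pause(0.2)
robot.move_straight([0.5463,0.2308,0.15],velocity=0.1)
robot.goto([0.49,0.25,0.25],quat(np.pi+np.radians(2)))
im,pose=snap("pics/w9.png"); np.savez("w9.npz",p=pose[0],q=pose[1]);print(pose,readout.current_t())
cv2.imwrite("pics/z9.png",cv2.resize(im[80:300,190:420],None,fx=3.4,fy=2.7,interpolation=cv2.INTER_NEAREST))
cv2.imwrite("pics/side9.png",cv2.resize(viewer.camera("side")[160:290,260:380],None,fx=5,fy=4.5))
hsv=cv2.cvtColor(im,cv2.COLOR_BGR2HSV)
```

```text
(array([0.4897624 , 0.25012408, 0.25006631]), array([ 3.00417444e-04, -1.77313580e-02,  9.99842742e-01, -1.70638274e-05])) 23.0917
```

View pics/z9.png

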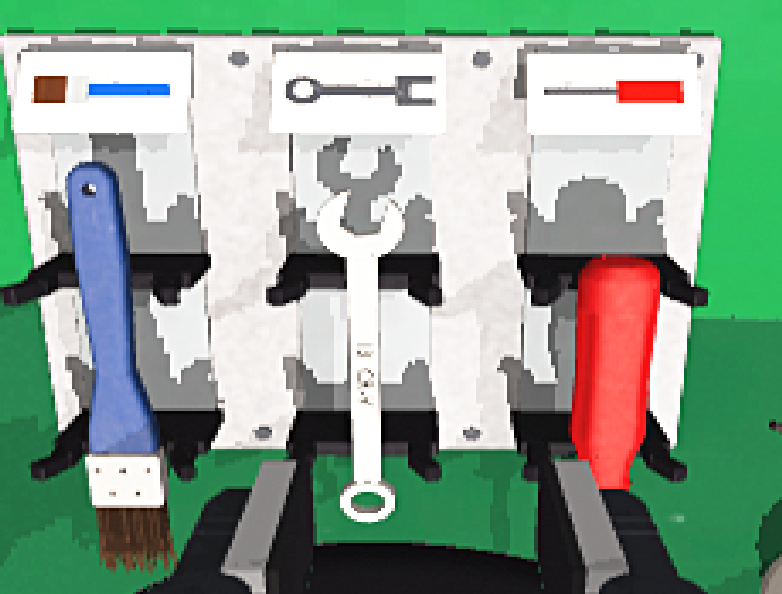

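View pics/side9.png

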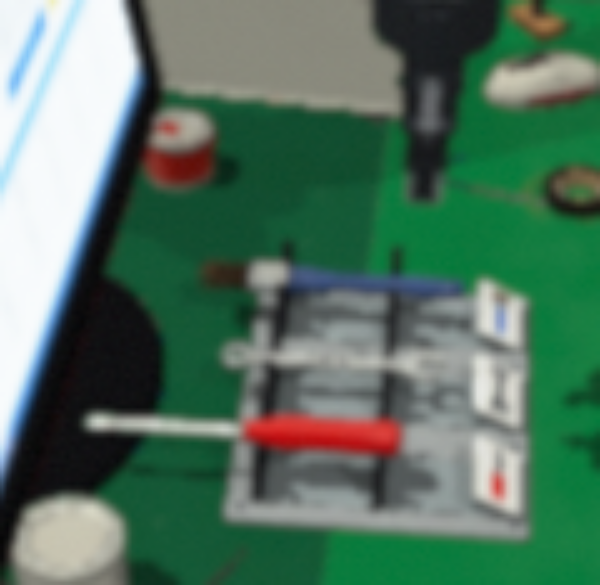

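Run:
```python
from h import *
d=np.load("w9.npz"); pose=(d["p"],d["q"]); im=cv2.imread("pics/w9.png"); hsv=cv2.cvtColor(im,cv2.COLOR_BGR2HSV)
f=lambda L:np.array([[190+x/3.4,80+y/2.7] for x,y in L])
g=lambda L,z:cast("wrist",f(L),z,pose)[:,:2]
print("shank edges near/far",g([(349,270),(377,270),(354,465),(383,465)],0.050).round(4), "ends",g([(362,192),(368,522)],0.0485).round(4))
print("floor notch edges?",g([(270,303),(441,300),(288,477),(440,475)],0.068).round(4))
C=g([(5,38),(720,38),(676,448),(60,448)],0.008);print(C.round(4))
u=np.array([np.cos(np.radians(2)),np.sin(np.radians(2))]); o=(C[0]+C[1])/2+0.14*u
print("origin",o,"left slot",o+0.085*np.array([-u[1],u[0]]))
print("handle end",g([(620,258)],0.052),"handle sides row 330,430",g([(578,330),(660,330),(573,430),(648,430)],0.0585).round(4))
```

```text
shank edges near/far [[0.5002 0.2258]
 [0.4998 0.2351]
 [0.5926 0.2286]
 [0.5922 0.2391]] ends [[0.4673 0.2295]
 [0.6234 0.2341]]
floor notch edges? [[0.5099 0.2016]
 [0.5068 0.2566]
 [0.5894 0.2068]
 [0.5867 0.2594]]
[[0.4118 0.1037]
 [0.4034 0.3495]
 [0.6013 0.3566]
 [0.6098 0.107 ]]
origin [0.54751508 0.23149142] left slot [0.54454862 0.31643964]
handle end [[0.49137355 0.31568208]] handle sides row 330,430 [[0.5214 0.3033]
 [0.5205 0.3307]
 [0.568  0.3054]
 [0.5671 0.3316]]
```

Lateral and angular fit are good; along-slot centring differs by method (0.5–4 mm), so I'll check against the post faces once more.

Run:
```python
from h import *
d=np.load("w9.npz"); pose=(d["p"],d["q"]); im=cv2.imread("pics/w9.png")
cv2.imwrite("pics/z9b.png",cv2.resize(im[130:270,265:335],None,fx=8,fy=4.2,interpolation=cv2.INTER_NEAREST))
gray=im.max(2)
for col in (283,288,310,313):
    print(col,[(r,int(gray[r,col])) for r in range(168,178)],[(r,int(gray[r,col])) for r in range(226,236)])
for z in (0.008,0.012): print(z,cast("wrist",[[285,174],[310,174],[285,232],[310,232]],z,pose)[:,:2].round(4))
```

```text
283 [(168, 131), (169, 133), (170, 141), (171, 128), (172, 110), (173, 85), (174, 24), (175, 16), (176, 19), (177, 20)] [(226, 103), (227, 103), (228, 102), (229, 105), (230, 111), (231, 85), (232, 22), (233, 15), (234, 18), (235, 20)]
288 [(168, 254), (169, 254), (170, 255), (171, 255), (172, 255), (173, 219), (174, 2), (175, 9), (176, 16), (177, 18)] [(226, 146), (227, 145), (228, 145), (229, 145), (230, 153), (231, 116), (232, 28), (233, 13), (234, 19), (235, 19)]
310 [(168, 143), (169, 143), (170, 143), (171, 144), (172, 154), (173, 118), (174, 26), (175, 16), (176, 20), (177, 23)] [(226, 138), (227, 139), (228, 139), (229, 139), (230, 147), (231, 112), (232, 27), (233, 17), (234, 21), (235, 23)]
313 [(168, 144), (169, 144), (170, 144), (171, 145), (172, 152), (173, 116), (174, 27), (175, 17), (176, 22), (177, 21)] [(226, 140), (227, 140), (228, 140), (229, 141), (230, 148), (231, 114), (232, 28), (233, 17), (234, 21), (235, 21)]
0.008 [[0.5042 0.2133]
 [0.5031 0.2451]
 [0.5851 0.2135]
 [0.5839 0.2474]]
0.012 [[0.5032 0.2137]
 [0.5021 0.2451]
 [0.5832 0.2139]
 [0.5821 0.2474]]
```

View pics/z9b.png

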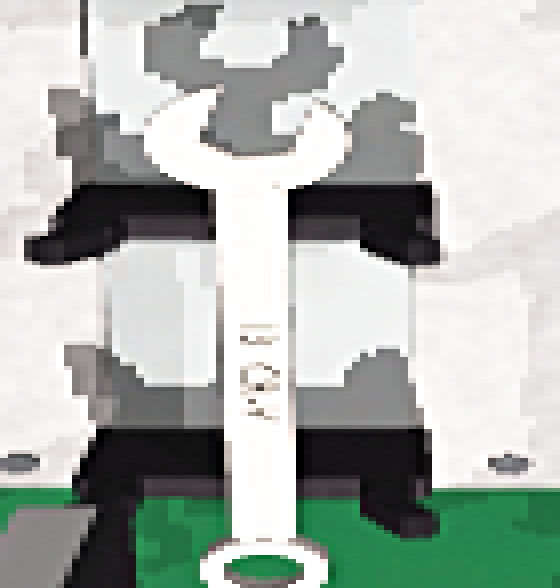

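Run:
```python
from h import *
d=np.load("w9.npz"); pose=(d["p"],d["q"])
F=cast("wrist",[[305,187.2],[305,247.9]],0.045,pose)[:,0]; print("floor far edges",F,"slot centre x",F.mean()-0.004)
# spanner ends near same height: rows 130+88/4.2 (jaw tip), 522/2.7+80 (ring end)
E=cast("wrist",[[296,150.6],[298.2,273.5]],0.048,pose)[:,0]; print(E,np.ptp(E),"mid",E.mean()+0.003)
# image-independent check: pick-to-place displacement vs top camera
im=viewer.camera("top"); cv2.imwrite("pics/top9.png",cv2.resize(im[140:280,160:360],None,fx=4,fy=4,interpolation=cv2.INTER_CUBIC))
```

```text
floor far edges [0.50974265 0.58877728] slot centre x 0.5452599603669059
[0.46679247 0.6239998 ] 0.15720733131136722 mid 0.5483961328905548
```

View pics/top9.png

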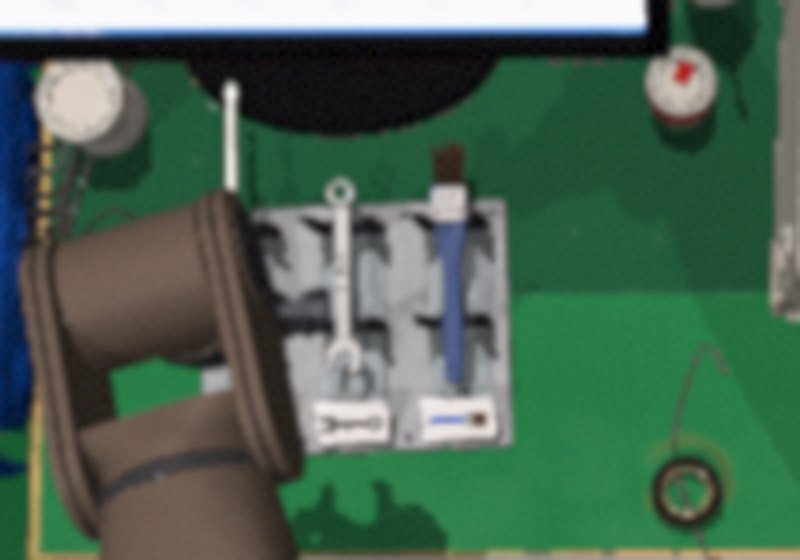

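Both tools come out about 2 mm or less off centre along the slot, about 1 mm sideways, and parallel to it. The brush and other things haven't moved and the gripper is clear, so I'm handing in.

Run:
```python
from h import *
print(readout.current_t(),readout.current_force()); print(sign_off())
```

```text
23.1917 [ 0.18569784 -0.78104042  0.03469772]
the job is handed in; nothing more can be done
None
```

I moved the screwdriver from the middle slot (the spanner's) to its own slot on the left. Then I lifted the spanner off the table and laid it in the middle slot. I handed the job in at 23.2 s of the 58 s allowed.

**Seating:** both tools touched the notch floor at the expected height. The screwdriver stopped at the same tool height it was picked up from, and the spanner within 0.3 mm of its expected height. I let go only after contact, and both look level in the side view.

**Alignment:** in the last wrist picture both tools run parallel to their slots. They sit about 1 mm off centre sideways.

**Disagreement:** my estimates of the slot centre along x differed by about 3 mm (0.544 to 0.5475 m), depending on which rack feature I measured. The likely error along the slot is about 2 to 2.5 mm for both tools, towards the monitor. I judged that small enough and did not re-grip.

**Surroundings:** the brush and the other things I could see in the last pictures had not moved, and the gripper was clear of everything at hand-in.

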